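# Test the red limit switch of the lion-head turntable

## Robot

A 6-joint arm with a two-finger parallel gripper is mounted at the origin on the work surface. World frame = base frame: x ahead of the robot, y to its left, z up, the work surface at z = 0. Lengths are in m, angles in degrees, forces in N, time in s.
With the tool pointing down it reaches from about 0.25 to 0.775 m from the base axis. Payload 4 kg.
Tool frame: the origin (TCP) lies at the very end of the fingers, on their centre line; the grasp point (between the pads) lies 19 mm behind it; z points along the fingers, y is the line along which they close (so a half turn about z gives the same grasp; the last joint's range is limited). The gripper opens to 85 mm and grips with 20 to 120 N. Pads are 22 mm wide; open, the fingers measure 114 mm over their backs; the gripper's body (76 mm by 85 mm) begins 54 mm behind the grasp point. The pads swing forward as they close: fully open they stand 13 mm farther back than shut.
Start: joints at [68.749, 4.996, 78.535, -0, 96.463, -5.907], TCP at [0.146, 0.53, 0.197] pointing down, gripper open.
Joint ranges: [-177.83, 177.83], [-43.37, 116.18], [15.69, 146.23], [-61.86, 241.86], [9.47, 152.12], [-147.06, 147.06]. Speed limits (degrees/s): [159.86, 159.86, 180, 180, 180, 180].

## Interface

Orientations are given as [roll, pitch, yaw] about the fixed x, y, z axes, in that order (R = Rz(yaw) Ry(pitch) Rx(roll)).
In Python, from plant import observe, imaging, env, spotter gives the robot as it stands.
- The arm moves only by the tool carry_out, never from a script. Its argument "rows" is a list that holds one entry, the list of rows, each a list of 7 numbers: the shift along the tool's x, y, z in units of 25 mm (1.0 is 25 mm), then the turn, a rotation vector about the tool's x, y, z in degrees, then the closure in counts, from 0 (fully open) to 255 (shut). In form: [[[tx, ty, tz, ax, ay, az, grip], ...]]. A call has 1 to 8 rows; each row is the pose to reach, as a shift and turn from the pose commanded when the call began, along the tool's axes at that moment; what a row does not reach only later rows make up. A row lasts 1/10 s, in which the tool goes at most 50 mm and 8.59 degrees, less where a joint would pass 70% of its speed; a pose out of reach is approached as far as the arm can. A call with a gripper value outside its range is refused whole. The fingers move at their own pace and stop on an object; "squeeze" is the grip in N (left out, the last holds). Time passes only in rows, so rows that repeat a pose let the fingers close. It gives the time, the measured TCP pose, the force, the opening and the grip force at its end, in the units of the state.
- observe(): the state, without advancing time (a new reading comes with each control period).
- imaging.grab_frame(name): name is "scene" or "side" or "wrist"; returns a dict with "color" (420x560x3 uint8, blue, green, red), "fov_y" (degrees; the focal length in pixels is half the picture's height over the tangent of half this angle, whatever the lens; pixels are square), "cx", "cy" (the principal point, pixels), "D" ([k1, k2, p1, p2, k3] as OpenCV has them; the pictures are not rectified), "xyz" and "orientation" of the camera in the world. Camera axes: x right, y down, z forward; pixel columns grow to the right and rows downward; lengths in m; the calibration is good to about 2 mm. A picture is of the moment at which its call begins. There is no depth.
- env.job_done(): hands the job in; it is judged then, once.
Trained networks look in the newest picture that a camera, given by its name, has taken for a name from the list of things; names that differ only in an ending like _2 or _b are one class to them, and where a whole thing is asked for, a point or a joint stands for the part that bears it (a point fixed in the world has none). Each returns a list of dicts, best first, with "score" (0 to 1); they miss things now and then, are a little off and sometimes report something else, mostly with a low value. They report only what shows in the picture. A call takes as long as a camera call. They do not tell look-alikes from the thing itself.
- spotter.boxes_of(name, camera): "centre" ([column, row] in pixels, amid what is visible of it).
The state is a dict: "t": time; "qpos": joint angles; "dq": joint speeds; "effort": joint torques, N m; "eef_pos": TCP position; "ee_rot": TCP orientation; "ft_force": force on the tool from outside, world axes, zero at the start; "torque": the same for the moment, N m; "gripper_width": finger opening in m; "grasp_force": force on a finger pad.
Only numpy, scipy, OpenCV 4.12 (cv2) and the standard library are available. Lean on these libraries where they do the work, as an engineer would, in place of code of your own. Each camera call takes 0.05 s, during which the arm holds its last target. There are 200 camera calls.

## Task

Before the turntable for the lion heads is run, check its red limit switch: push the lever with the red roller sideways, the way the yellow arrow on its foot plate points, until the switch trips (lever bent over by about 40 degrees), keep it there for about a second, then let it spring back upright. Leave the switch with the blue roller alone.

Things in the scene. Friction and masses are not known exactly. Their poses are not given: they have to be found in the camera images.
- red_switch: Switch to test, red roller. Fixed. Origin on the bench below the lever's pivot, z up. Foot plate 130 (x) by 90 mm (y -57 to 33), 8 thick; grey housing x +-23, y -49 to -11, top at z 85 mm. Lever upright from the pivot (z 65, axis y), at y 0; roller 26 mm diameter, y -8 to 8, centre at rest x 0, y 0, z 150. A yellow arrow on the plate points to +x, the only way the lever bends.
- red_lever (a joint): Bend of the steel lever (13 x 5 mm; roller centre 85 mm from pivot), rad: 0 upright at rest, grows as the roller goes to the switch's +x and down. Trips at 0.5 (29 degrees), end stop 1.05. A spring (about 4 N at the roller when tripped, 6 N at the stop) returns it to 0 when let go.
- blue_switch: The other switch, same shape and frame but with a blue roller; also fixed, not to be operated.
- blue_lever (a joint): Bend of the blue roller's lever, rad; 0 upright at rest, to be left so.
Mind the look-alikes: they are no part of the job. Leave any turquoise look-alike of the red_switch alone.

How it is judged:
By the outcome, as a careful person would: the job done as asked, in the order asked, and still so for the second after the job is handed in, with the robot touching nothing.
It also fails if it takes over 29 s, if anything falls off the work surface, if the arm or the gripper's body presses on something with over 40 N, if the wrist force passes 120 N, or if a joint passes its speed limit or range.

## Working session

There is one attempt and no reset: what is moved stays moved. The work goes in short steps, Python scripts to look and compute and a tool call to move; the robot and the scene stay as the last step left them, time stands still between calls to the robot, and variables do not carry over. Pictures are saved under pics/ and viewed, at most 10 in all, crops included, and the job is handed in when it is done.

Besides the shell and the picture viewer there is one more tool, called after "Request:" as a command line: name --argument value ..., lists and objects as JSON in quotes. carry_out: Moves the arm, as the interface text tells. Its arguments: {"type":"object","properties":{"rows":{"type":"array"},"squeeze":{"type":"number"}},"required":["rows"]}

```bash
mkdir -p pics
python3 - <<'E'
from plant import observe, imaging, env, spotter
import cv2
for c in("scene","side"):
    f=imaging.grab_frame(c); cv2.imwrite(f"pics/{c}0.png",f["color"])
    print(c,{k:v for k,v in f.items() if k!="color"})
    for n in("red_switch","red_lever","blue_switch"):
        print(n,spotter.boxes_of(n,c)[:4])
s=observe();print(s["t"],s["eef_pos"],s["ee_rot"])
E
```

```text
scene {'fov_y': 49.844286112422964, 'cx': 282.8370641340701, 'cy': 212.19104784623534, 'D': array([-0.14468159,  0.        ,  0.        ,  0.        ,  0.        ]), 'xyz': array([ 0.82755021, -0.48979913,  0.67370097]), 'orientation': array([-138.36363718,    0.65160397,   28.52631247])}
red_switch [{'centre': [308.8, 165.9], 'score': 0.97}, {'centre': [405.4, 182.9], 'score': 0.77}, {'centre': [226.0, 143.5], 'score': 0.65}]
red_lever [{'centre': [419.6, 145.8], 'score': 0.8}, {'centre': [309.1, 131.1], 'score': 0.74}, {'centre': [227.4, 105.5], 'score': 0.53}]
blue_switch [{'centre': [219.2, 274.6], 'score': 0.76}]
side {'fov_y': 43.5551743944441, 'cx': 274.6188331995164, 'cy': 207.00148696640352, 'D': array([-0.06313008,  0.        ,  0.        ,  0.        ,  0.        ]), 'xyz': array([ 0.39231713, -0.72766426,  0.68290986]), 'orientation': array([-129.33716469,   -0.52216861,  -10.5949449 ])}
red_switch [{'centre': [340.3, 156.7], 'score': 0.9}, {'centre': [163.7, 190.2], 'score': 0.85}, {'centre': [260.3, 181.9], 'score': 0.75}]
red_lever [{'centre': [262.2, 140.5], 'score': 0.87}, {'centre': [349.5, 119.6], 'score': 0.81}, {'centre': [166.4, 154.8], 'score': 0.55}]
blue_switch [{'centre': [280.0, 297.9], 'score': 0.89}]
0.4 [0.14552189 0.53033024 0.19698245] [-1.79987634e+02 -1.05159618e-03  1.64654749e+02]
```

View pics/scene0.png

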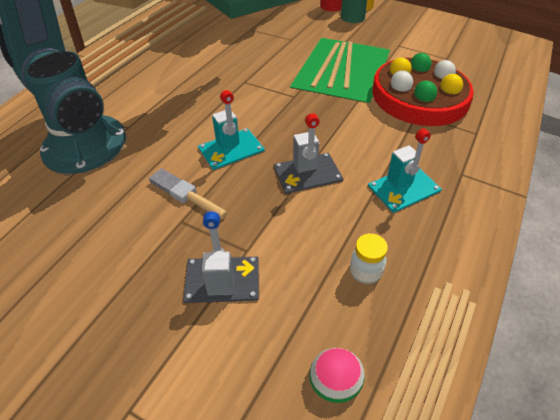

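View pics/side0.png

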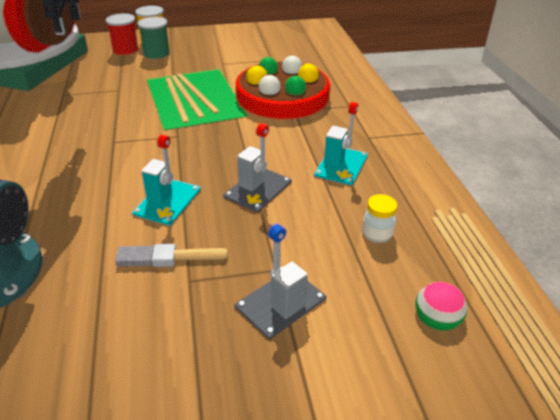

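The red switch is the grey one with the black plate (scene 309,165; side 258,175). It stands between two turquoise look-alikes (scene 228,130 and 405,170). I'll enlarge both views to get the plate corners.

Run:
```python
import cv2,numpy as np
a=cv2.imread("pics/scene0.png")[105:205,260:360]; b=cv2.imread("pics/side0.png")[115:215,210:310]
r=lambda i:cv2.resize(i,(400,400),interpolation=cv2.INTER_CUBIC)
cv2.imwrite("pics/crop.png",np.hstack([r(a),r(b)]))
```

```text
(no output)
```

View pics/crop.png

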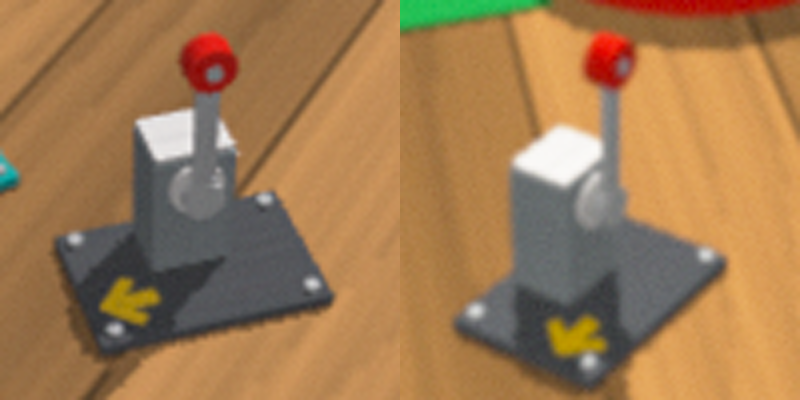

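```bash
cat > h.py <<'E'
import numpy as np,cv2
from scipy.spatial.transform import Rotation as R
from scipy.optimize import least_squares
def proj(f,P):
    Rc=R.from_euler('xyz',f["orientation"],degrees=True).as_matrix()
    fl=210/np.tan(np.radians(f["fov_y"]/2))
    K=np.array([[fl,0,f["cx"]],[0,fl,f["cy"]],[0,0,1]])
    return cv2.projectPoints(np.asarray(P,float),cv2.Rodrigues(Rc.T)[0],-Rc.T@f["xyz"],K,f["D"])[0][:,0]
def T(p,P):
    return R.from_euler('z',p[2]).apply(P)+[p[0],p[1],0]
E
python3 - <<'E'
from h import *
from plant import imaging,observe
fs=[imaging.grab_frame(c) for c in("scene","side")]
L=np.array
M=[L([[65,-57,8],[-65,-57,8],[-65,33,8],[65,33,8],[0,0,150],[0,9,150]])/1e3,L([[65,-57,8],[-65,33,8],[65,33,8],[0,0,150]])/1e3]
U=[L([[55,240],[275,192],[333,295],[103,348],[206,63],[214,73]])/4+[260,105],L([[55,323],[325,262],[190,383],[209,60]])/4+[210,115]]
res=lambda p:np.concatenate([(proj(f,T(p,m))-u).ravel() for f,m,u in zip(fs,M,U)])
best=min((least_squares(res,[.4,.1,y],loss='soft_l1') for y in np.arange(-3,3,1)),key=lambda r:r.cost)
p=best.x;print(p,np.degrees(p[2]));print(res(p).reshape(-1,2).round(1))
for n in("roller",): print(T(p,L([[0,0,.15]])))
# rough positions of the others' rollers
for nm,u,v in [("tL",(227,97),(164,142)),("tR",(423,136),(353,108)),("blue",(211,220),(278,233))]:
    r=least_squares(lambda q:np.r_[proj(fs[0],[q])[0]-u,proj(fs[1],[q])[0]-v],[.4,.1,.15]);print(nm,r.x.round(3),r.cost)
print(observe()["t"])
E
```

```text
[ 0.53750196  0.14600508 -2.34613282] -134.42350871507878
[[-1.2 -0.9]
 [-0.5 -0.8]
 [ 0.3  0.1]
 [-1.   0.3]
 [ 0.1  0.3]
 [-0.3  0.5]
 [-0.8 -1.2]
 [ 1.6 -1.9]
 [ 0.8 -0.6]
 [ 0.7  0.4]]
[[0.53750196 0.14600508 0.15      ]]
tL [0.346 0.143 0.147] 0.03748688500051753
tR [0.739 0.206 0.149] 0.002105678218675855
blue [ 0.51 -0.15  0.15] 0.15364744345810125
0.5
```

Run:
```python
from h import *
from plant import imaging,observe
f=imaging.grab_frame("side")
a=np.array([.1455,.5303]);b=np.array([.5725,.1817])
for k in(0,.25,.5,.75,1):
    p=a+k*(b-a); print(p,proj(f,[[*p,0],[*p,.2]]).round().tolist())
s=observe();print(s["eef_pos"],s["t"])
```

```text
[0.1455 0.5303] [[90.0, 118.0], [73.0, 44.0]]
[0.25225 0.44315] [[130.0, 132.0], [116.0, 56.0]]
[0.359 0.356] [[175.0, 146.0], [165.0, 68.0]]
[0.46575 0.26885] [[223.0, 162.0], [218.0, 82.0]]
[0.5725 0.1817] [[276.0, 180.0], [277.0, 97.0]]
[0.14554191 0.53040518 0.19713571] 0.55
```

Request:
carry_out --rows '[[[-1.26,-0.56,-0.4,0,0,-7.6,255],[-2.52,-1.12,-0.8,0,0,-15.2,255],[-3.78,-1.67,-1.0,0,0,-22.8,255],[-5.04,-2.23,-1.2,0,0,-30.4,255],[-6.3,-2.79,-1.2,0,0,-38,255],[-7.56,-3.35,-1.2,0,0,-45.6,255],[-8.82,-3.9,-1.2,0,0,-53.2,255],[-10.08,-4.46,-1.2,0,0,-61,255]]]'

```text
t: 1.35
eef_pos: [0.3601, 0.3552, 0.2274]
ee_rot: [-180.0, 0.0, -134.0]
ft_force: [-0.3, 0.4, -0.9]
gripper_width: 0.0003
grasp_force: 0.0
```

```bash
cat > to.py <<'E'
from h import *
from plant import observe
import sys
p=[.5375,.146,np.radians(-134.42)]
s=observe();Rt=R.from_euler('xyz',s["ee_rot"],degrees=True)
print(s["t"],np.round(s["eef_pos"],4),np.round(s["ee_rot"],2),np.round(s["ft_force"],2),s["gripper_width"])
print("in switch frame mm",(R.from_euler('z',-p[2]).apply(s["eef_pos"]-np.array([p[0],p[1],0]))*1e3).round(1))
g=T(p,np.array([[float(v)/1e3 for v in sys.argv[1:4]]]))[0]
print("shift units",(Rt.inv().apply(g-s["eef_pos"])/.025).round(3))
Rg=R.from_matrix(np.column_stack([T([0,0,p[2]],[1,0,0]),T([0,0,p[2]],[0,-1,0]),[0,0,-1]]))
print("rotvec",(Rt.inv()*Rg).as_rotvec(degrees=True).round(2))
E
python3 to.py -50 0 220
```

```text
1.35 [0.3601 0.3552 0.2274] [-1.8000e+02  4.0000e-02 -1.3403e+02] [-0.31  0.38 -0.92] 0.00028002874469653906
in switch frame mm [ -25.2 -273.2  227.4]
shift units [ -0.916 -10.933   0.295]
rotvec [-0.    0.04  0.39]
```

Request:
carry_out --rows '[[[-0.12,-1.4,0,0,0,0,255],[-0.25,-2.8,0,0,0,0,255],[-0.4,-4.2,0,0,0,0,255],[-0.55,-5.6,0,0,0,0,255],[-0.7,-7.0,0,0,0,0,255],[-0.85,-8.4,0,0,0,0,255],[-0.92,-9.8,0,0,0,0,255],[-0.92,-10.9,0,0,0,0,255]]]'

```text
t: 2.15
eef_pos: [0.5714, 0.1807, 0.2268]
ee_rot: [-180.0, -0.0, -134.4]
ft_force: [-0.4, -0.0, 0.1]
gripper_width: 0.0002
grasp_force: 0.0
```

```bash
python3 to.py -50 1 118
```

```text
2.15 [0.5714 0.1807 0.2268] [-1.7999e+02 -1.0000e-02 -1.3441e+02] [-0.38 -0.05  0.11] 0.0001623616285490268
in switch frame mm [-48.5  -0.  226.8]
shift units [-0.061 -0.041  4.353]
rotvec [-0.01 -0.01  0.01]
```

Request:
carry_out --rows '[[[-0.06,-0.04,0.8,0,0,0,255],[-0.06,-0.04,1.6,0,0,0,255],[-0.06,-0.04,2.4,0,0,0,255],[-0.06,-0.04,3.2,0,0,0,255],[-0.06,-0.04,3.9,0,0,0,255],[-0.06,-0.04,4.35,0,0,0,255],[-0.06,-0.04,4.35,0,0,0,255]]]'

```text
t: 2.85
eef_pos: [0.5705, 0.1823, 0.1161]
ee_rot: [179.9, -0.2, -134.3]
ft_force: [-0.5, -1.0, 1.0]
gripper_width: 0.0001
grasp_force: 0.0
```

```bash
python3 to.py 31 1 118
python3 - <<'E'
import cv2,numpy as np
from plant import imaging
a=imaging.grab_frame("scene")["color"][20:220,210:410]; b=imaging.grab_frame("side")["color"][20:220,160:360]
cv2.imwrite("pics/pre.png",np.hstack([cv2.resize(i,(400,400),interpolation=cv2.INTER_CUBIC) for i in(a,b)]))
E
```

```text
2.85 [0.5705 0.1823 0.1161] [ 179.87   -0.2  -134.34] [-0.48 -0.96  0.96] 0.0001320861397846809
in switch frame mm [-49.   -1.8 116.1]
shift units [ 3.202 -0.107 -0.064]
rotvec [ 0.13 -0.2   0.08]
```

View pics/pre.png

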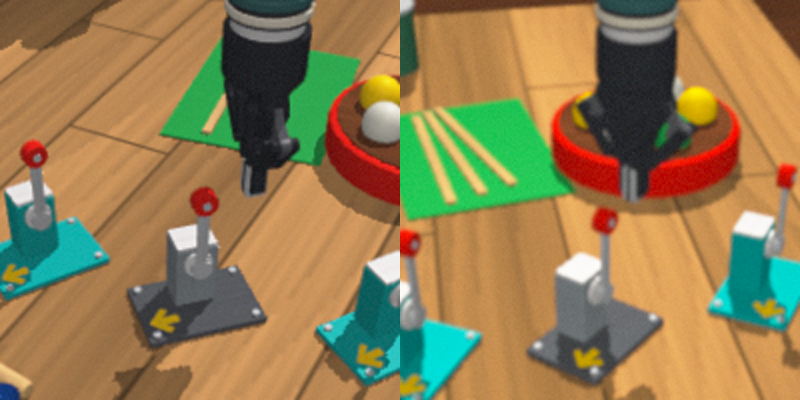

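The fingers are behind the red roller on its −x side, at about (255,190) in the left crop and (630,195) in the right. They are clear of the look-alikes. Pushing now.

Request:
carry_out --rows '[[[0.4,-0.05,-0.06,0,0,0,255],[0.8,-0.1,-0.06,0,0,0,255],[1.2,-0.1,-0.06,0,0,0,255],[1.6,-0.1,-0.06,0,0,0,255],[2.0,-0.1,-0.06,0,0,0,255],[2.4,-0.1,-0.06,0,0,0,255],[2.8,-0.1,-0.06,0,0,0,255],[3.2,-0.1,-0.06,0,0,0,255]]]'

```text
t: 3.75
eef_pos: [0.5172, 0.1232, 0.1201]
ee_rot: [-180.0, 0.0, -134.3]
ft_force: [1.2, 1.2, 2.0]
gripper_width: -0.0001
grasp_force: 1.4
```

```bash
python3 to.py 31 1 118
python3 - <<'E'
import cv2,numpy as np
from plant import imaging
a=imaging.grab_frame("scene")["color"][70:220,230:380]; b=imaging.grab_frame("side")["color"][70:220,180:330]
cv2.imwrite("pics/push.png",np.hstack([cv2.resize(i,(400,400),interpolation=cv2.INTER_CUBIC) for i in(a,b)]))
E
```

```text
3.75 [0.5172 0.1232 0.1201] [-1.8000e+02  4.0000e-02 -1.3434e+02] [1.19 1.21 2.03] -0.00012433203987823684
in switch frame mm [ 30.5   1.4 120.1]
shift units [0.019 0.018 0.083]
rotvec [-0.    0.04  0.08]
```

View pics/push.png

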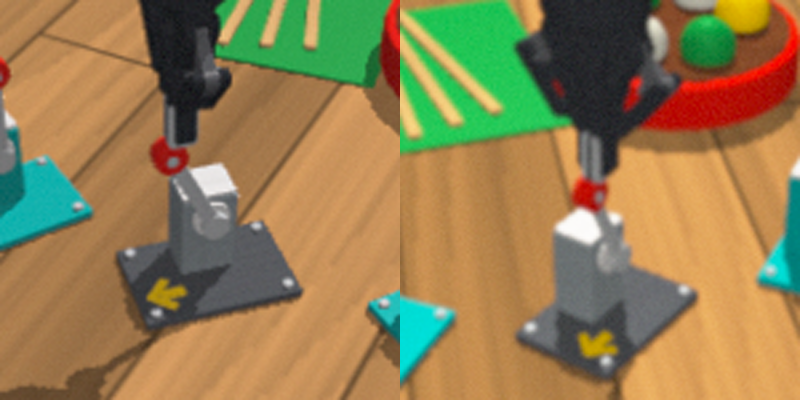

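The roller is pushed over, at (170,155) in the left crop, with the finger behind it. I'll estimate the angle.

Run:
```python
from h import *
from plant import imaging
p=[.5375,.146,np.radians(-134.42)]
f=imaging.grab_frame("scene")
for t in(0,30,35,40,45,50):
    a=np.radians(t);print(t,((proj(f,[T(p,np.array([.085*np.sin(a),0.008,.065+.085*np.cos(a)]))])[0]-[230,70])*400/150).round())
```

```text
0 [221. 143.]
30 [164. 167.]
35 [156. 173.]
40 [148. 179.]
45 [141. 186.]
50 [134. 194.]
```

Run:
```python
from h import *
from plant import imaging,observe
p=[.5375,.146,np.radians(-134.42)]
a0=cv2.imread("pics/scene0.png");b0=cv2.imread("pics/side0.png")
s=observe()
for c,i0,box in(("scene",a0,(100,160,270,340)),("side",b0,(115,165,235,285))):
    f=imaging.grab_frame(c);im=f["color"]
    for i in(i0,im):
        y0,y1,x0,x1=box;w=i[y0:y1,x0:x1].astype(int);m=(w[...,2]>120)&(w[...,1]<60)&(w[...,0]<60)
        n,_,st,ce=cv2.connectedComponentsWithStats(m.astype(np.uint8));k=1+st[1:,4].argmax();print(c,(ce[k]+[x0,y0]).round(1),st[k])
    for t in(0,25,30,35,40,45):
        q=np.radians(t);print(t,proj(f,[T(p,np.array([.085*np.sin(q),0.003,.065+.085*np.cos(q)]))])[0].round(1))
    print("tcp",proj(f,[s["eef_pos"]])[0].round(1))
cv2.imwrite("pics/z.png",np.hstack([cv2.resize(x,(400,400),interpolation=cv2.INTER_CUBIC) for x in(imaging.grab_frame("scene")["color"][100:160,265:325],imaging.grab_frame("side")["color"][110:170,225:285])]))
```

```text
scene [311.5 120.2] [ 35  14  14  14 136]
scene [293.1 128.3] [ 17  21  14  14 107]
0 [312.1 121.9]
25 [294.1 128.8]
30 [290.8 130.9]
35 [287.7 133.2]
40 [284.7 135.6]
45 [282.  138.3]
tcp [296.5 136.6]
side [261.5 129.6] [22  9 11 13 97]
side [250.3 141.6] [11 22 12 11 80]
0 [264.2 130.8]
25 [253.5 142.5]
30 [251.5 145.5]
35 [249.6 148.8]
40 [247.9 152.2]
45 [246.2 155.7]
tcp [254.7 150.3]
```

View pics/z.png

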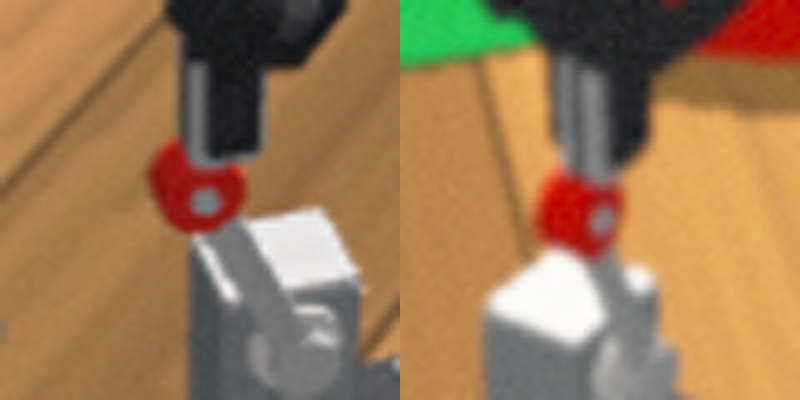

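Run:
```python
from h import *
from plant import imaging,observe
p=[.5375,.146,np.radians(-134.42)]
fs=[imaging.grab_frame(c) for c in("scene","side")]
fr=lambda q:(R.from_euler('z',-p[2]).apply(q-np.array([p[0],p[1],0]))*1e3).round(1)
tri=lambda u,v:least_squares(lambda q:np.r_[proj(fs[0],[q])[0]-u,proj(fs[1],[q])[0]-v],[.5,.1,.15])
for n,u,v in(("tip now",(298.5,124),(254,136.5)),("tip pre",(336.5,116.5),(276,119)),("roller now",(293.1,128.3),(250.3,141.6)),("roller 0",(311.5,120.2),(261.5,129.6))):
    r=tri(u,v);print(n,fr(r.x),r.cost)
s=observe();print(s["t"],s["eef_pos"],s["ft_force"])
```

```text
tip now [ 25.2  -3.1 147.2] 0.09080432505242753
tip pre [-52.7  -3.9 147.7] 0.42910553004197916
roller now [ 35.6  -4.1 139.7] 0.5810091397237568
roller 0 [ -1.2  -4.  149.3] 0.05318910454852523
4.2 [0.5178962  0.1237858  0.12104864] [-0.44577416  0.83339016  6.3850411 ]
```

Vision puts the real finger end about 27 mm higher than the reported TCP. It is riding on the roller, and the lever is only at about 25°, so the switch hasn't tripped. I'll back off, lower the fingers and push again.

Request:
carry_out --rows '[[[-0.4,0,-0.2,0,0,0,255],[-0.8,0,-0.2,0,0,0,255],[-1.2,0,-0.2,0,0,0,255],[-1.6,0,-0.2,0,0,0,255],[-2.0,0,0,0,0,0,255],[-2.5,0,0,0,0,0,255],[-3.0,0,0,0,0,0,255],[-3.4,0,0,0,0,0,255]]]'

```text
t: 5.0
eef_pos: [0.5774, 0.1852, 0.1187]
ee_rot: [179.9, -0.1, -134.3]
ft_force: [-0.2, 0.7, -0.4]
gripper_width: -0.0
grasp_force: 0.0
```

```bash
python3 to.py -52 2 93
```

```text
5.0 [0.5774 0.1852 0.1187] [ 1.7994e+02 -9.0000e-02 -1.3433e+02] [-0.22  0.73 -0.44] -2.0424848908688844e-05
in switch frame mm [-55.9   1.  118.7]
shift units [ 0.155 -0.04   1.029]
rotvec [ 0.06 -0.09  0.09]
```

Request:
carry_out --rows '[[[0,0,0.3,0,0,0,255],[0,0,0.6,0,0,0,255],[0,0,0.9,0,0,0,255],[0,0,1.0,0,0,0,255],[0,0,1.0,0,0,0,255],[0,0,1.0,0,0,0,255]]]'

```text
t: 5.6
eef_pos: [0.577, 0.1842, 0.0951]
ee_rot: [-180.0, 0.0, -134.4]
ft_force: [0.5, 0.6, -0.6]
gripper_width: -0.0001
grasp_force: 0.0
```

```bash
python3 to.py 34 2 93
python3 - <<'E'
import cv2,numpy as np
from plant import imaging
a=imaging.grab_frame("scene")["color"][70:190,270:390]; b=imaging.grab_frame("side")["color"][70:190,210:330]
cv2.imwrite("pics/pre2.png",np.hstack([cv2.resize(i,(400,400),interpolation=cv2.INTER_CUBIC) for i in(a,b)]))
E
```

```text
5.6 [0.577  0.1842 0.0951] [-1.7999e+02  2.0000e-02 -1.3436e+02] [ 0.52  0.6  -0.6 ] -7.06810056826277e-05
in switch frame mm [-54.9   1.5  95.1]
shift units [ 3.558 -0.016  0.083]
rotvec [-0.01  0.02  0.06]
```

View pics/pre2.png

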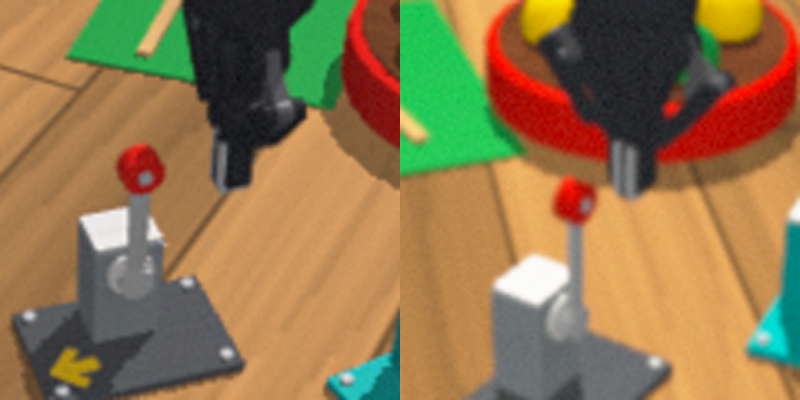

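The lever is upright again, with its roller at (140,170) in the left crop. The finger ends at (230,190), now at about z = 0.125 by vision. Pushing again, slightly lower.

Request:
carry_out --rows '[[[0.4,0,0.2,0,0,0,255],[0.85,0,0.25,0,0,0,255],[1.3,0,0.25,0,0,0,255],[1.75,0,0.25,0,0,0,255],[2.2,0,0.25,0,0,0,255],[2.65,0,0.25,0,0,0,255],[3.1,0,0.25,0,0,0,255],[3.5,0,0.25,0,0,0,255]]]'

```text
t: 6.5
eef_pos: [0.5173, 0.1226, 0.0893]
ee_rot: [-179.9, 0.4, -134.3]
ft_force: [8.1, 7.7, -7.6]
gripper_width: 0.0
grasp_force: 5.6
```

```bash
python3 to.py 34 2 90
cat > ang.py <<'E'
from h import *
from plant import imaging,observe
p=[.5375,.146,np.radians(-134.42)]
for c,box,o in(("scene",(100,160,270,340),(311.5,120.2)),("side",(115,165,230,285),(261.5,129.6))):
    f=imaging.grab_frame(c);i=f["color"];cv2.imwrite(f"pics/last_{c}.png",i)
    y0,y1,x0,x1=box;w=i[y0:y1,x0:x1].astype(int);m=(w[...,2]>120)&(w[...,1]<60)&(w[...,0]<60)
    n,_,st,ce=cv2.connectedComponentsWithStats(m.astype(np.uint8));k=1+st[1:,4].argmax();u=ce[k]+[x0,y0]
    P=lambda t:proj(f,[T(p,np.array([.085*np.sin(t),0.003,.065+.085*np.cos(t)]))])[0]
    r=least_squares(lambda t:P(t[0])-P(0)+o-u,[.5]);print(c,u.round(1),st[k][4],"deg",np.degrees(r.x),r.cost)
E
python3 ang.py
```

```text
6.5 [0.5173 0.1226 0.0893] [-179.92    0.37 -134.34] [ 8.07  7.69 -7.59] 1.4766907654680901e-05
in switch frame mm [30.8  1.9 89.3]
shift units [ 0.127 -0.002 -0.03 ]
rotvec [-0.08  0.37  0.08]
scene [284.4 133.7] 140 deg [39.50366522] 0.00175678249827556
side [244.8 151.4] 106 deg [40.76631226] 0.0036834729636064773
```

Both views agree on 40°. Holding.

Request:
carry_out --rows '[[[0,0,0,0,0,0,255],[0,0,0,0,0,0,255],[0,0,0,0,0,0,255],[0,0,0,0,0,0,255],[0,0,0,0,0,0,255],[0,0,0,0,0,0,255],[0,0,0,0,0,0,255],[0,0,0,0,0,0,255]]]'

```text
t: 7.4
eef_pos: [0.5171, 0.1226, 0.0896]
ee_rot: [-179.9, 0.3, -134.3]
ft_force: [3.9, 4.5, -0.9]
gripper_width: -0.0002
grasp_force: 3.0
```

```bash
python3 ang.py; python3 to.py -60 2 90
```

```text
scene [284.3 133.8] 138 deg [39.7433318] 0.002192304966651686
side [244.9 150.8] 101 deg [39.98158718] 0.039698270284942966
7.5 [0.5171 0.1226 0.0897] [-179.92    0.28 -134.33] [4.66 5.04 0.11] 0.0001930331704562018
in switch frame mm [31.   1.9 89.7]
shift units [-3.64  -0.011  0.004]
rotvec [-0.08  0.28  0.09]
```

It has been held for about 1.1 s. Retreating.

Request:
carry_out --rows '[[[-0.4,0,0,0,0,0,255],[-0.85,0,0,0,0,0,255],[-1.3,0,0,0,0,0,255],[-1.75,0,0,0,0,0,255],[-2.2,0,0,0,0,0,255],[-2.7,0,0,0,0,0,255],[-3.2,0,-0.2,0,0,0,255],[-3.6,0,-0.6,0,0,0,255]]]'

```text
t: 8.3
eef_pos: [0.5779, 0.1865, 0.1014]
ee_rot: [179.8, -0.3, -134.3]
ft_force: [-0.2, -1.1, 0.5]
gripper_width: -0.0003
grasp_force: 0.0
```

Request:
carry_out --rows '[[[0,0,-0.8,0,0,0,255],[0,0,-1.6,0,0,0,255],[0,0,-2.4,0,0,0,255],[0,0,-3.0,0,0,0,255],[0,0,-3.2,0,0,0,255],[0,0,-3.2,0,0,0,255]]]'

```text
t: 8.9
eef_pos: [0.5791, 0.1863, 0.184]
ee_rot: [-180.0, 0.0, -134.3]
ft_force: [0.3, -0.2, 1.0]
gripper_width: -0.0002
grasp_force: 0.0
```

```bash
python3 ang.py; python3 to.py -60 2 170
```

```text
scene [311.6 120.2] 134 deg [-0.1067665] 0.0002202574193305009
side [261.5 129.6] 98 deg [0.05854262] 3.713010229153398e-05
9.0 [0.5783 0.1861 0.1823] [ 1.7993e+02 -1.1000e-01 -1.3435e+02] [ 0.85 -0.48  0.1 ] 0.00012882583593977817
in switch frame mm [-57.2   1.1 182.3]
shift units [-0.114 -0.037  0.491]
rotvec [ 0.07 -0.11  0.07]
```

View pics/last_scene.png

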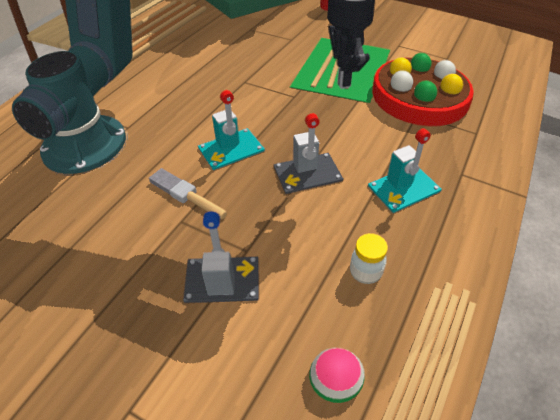

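The red lever is upright again at (312,120), the gripper is clear, and nothing else has moved.

```bash
python3 -c "
from plant import env
print(env.job_done())"
```

```text
the job is handed in; nothing more can be done
None
```

The red switch's lever was pushed along the arrow to about 40°, past its 29° trip angle, held for about 1.1 s, and it sprang back upright. A first push rode up on the roller and reached only about 25°, so I backed off and repeated it lower. The blue and turquoise switches were not touched, and the job is handed in.

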